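# Shut a row of flip-top sample vials

### The job

Shut the six flip-top vials in the rack: starting from the end of the row that the hinges face, run your fingertips lightly along it, so that lid after lid folds over and all six lie flat on their vials. Do not lift anything or shove the rack out of its place, and leave the stoppered tubes and the other things on the bench alone.

Things in the scene. Friction and masses are not known exactly. Their poses are not given: they have to be found in the camera images.
- rack: grey plastic rack standing loose on the bench (about 0.9 kg, slides if shoved), 240 mm (x) by 100 mm (y) by 50 mm high, turned any way. Origin: centre of its underside, z up. Six white flip-top vials sit tight in it in a row along y = +22 mm, centres at x = -90, -54, -18, 18, 54, 90 mm. Three loose stoppered tubes stand in the row y = -26 mm
- vial_first (a point): centre of the rim of the first vial (rack x = -90 mm); vial rims are 25 mm across and 66 mm above the bench. Every lid is hinged on the side of its vial that looks from vial_last towards vial_first (rack -x)
- vial_last (a point): centre of the rim of the last vial (rack x = +90 mm), 66 mm above the bench. The direction from vial_first to vial_last is the rack's +x; the free edges of shut lids point that way
- lid1 (a joint): hinge of the lid of vial 1, counted from vial_first, rad: 0 = shut flat, 1.57 = upright, 1.9 = stop, leaning back; it stays where left (friction 0.008 N m). White disc 27 mm across, 4 mm thick, its top 70 mm above the bench when shut; hinge line across the row, level with the rim, 15 mm from the vial's centre; its thumb tab reaches 32.5 mm from the hinge
- lid2 (a joint): hinge of the lid of vial 2, counted from vial_first, rad: 0 = shut flat, 1.57 = upright, 1.9 = stop, leaning back; it stays where left (friction 0.008 N m). White disc 27 mm across, 4 mm thick, its top 70 mm above the bench when shut; hinge line across the row, level with the rim, 15 mm from the vial's centre; its thumb tab reaches 32.5 mm from the hinge
- lid3 (a joint): hinge of the lid of vial 3, counted from vial_first, rad: 0 = shut flat, 1.57 = upright, 1.9 = stop, leaning back; it stays where left (friction 0.008 N m). White disc 27 mm across, 4 mm thick, its top 70 mm above the bench when shut; hinge line across the row, level with the rim, 15 mm from the vial's centre; its thumb tab reaches 32.5 mm from the hinge
- lid4 (a joint): hinge of the lid of vial 4, counted from vial_first, rad: 0 = shut flat, 1.57 = upright, 1.9 = stop, leaning back; it stays where left (friction 0.008 N m). White disc 27 mm across, 4 mm thick, its top 70 mm above the bench when shut; hinge line across the row, level with the rim, 15 mm from the vial's centre; its thumb tab reaches 32.5 mm from the hinge
- lid5 (a joint): hinge of the lid of vial 5, counted from vial_first, rad: 0 = shut flat, 1.57 = upright, 1.9 = stop, leaning back; it stays where left (friction 0.008 N m). White disc 27 mm across, 4 mm thick, its top 70 mm above the bench when shut; hinge line across the row, level with the rim, 15 mm from the vial's centre; its thumb tab reaches 32.5 mm from the hinge
- lid6 (a joint): hinge of the lid of vial 6, counted from vial_first, rad: 0 = shut flat, 1.57 = upright, 1.9 = stop, leaning back; it stays where left (friction 0.008 N m). White disc 27 mm across, 4 mm thick, its top 70 mm above the bench when shut; hinge line across the row, level with the rim, 15 mm from the vial's centre; its thumb tab reaches 32.5 mm from the hinge
- tube_a: loose tube with a red stopper, standing in the rack's second row at rack x = -90, y = -26 mm; 17 mm across the stopper, top 94 mm above the bench. Origin: centre of its foot, 6 mm above the bench. Bystander
- tube_b: loose tube with a red stopper, standing in the rack's second row at rack x = 18, y = -26 mm; 17 mm across the stopper, top 94 mm above the bench. Origin: centre of its foot, 6 mm above the bench. Bystander
- tube_c: loose tube with a red stopper, standing in the rack's second row at rack x = 54, y = -26 mm; 17 mm across the stopper, top 94 mm above the bench. Origin: centre of its foot, 6 mm above the bench. Bystander
- diluent_bottle: loose white plastic reagent bottle, 44 mm across, 85 mm tall; bystander. Origin: centre of its underside
- stain_bottle: loose brown jar, 48 mm across, 75 mm tall; bystander. Origin: centre of its underside
- beaker: loose open beaker, 68 mm across, 85 mm tall; bystander. Origin: centre of its underside
- sample_pot: loose open white pot, 44 mm across, 35 mm tall; bystander. Origin: centre of its underside
- forceps: steel artery forceps lying flat on the bench, 130 mm long, 6 mm high; bystander. Origin: middle of its length, at its underside

How it is judged (in metres and radians):
On the way, in this order (a step that is already met when the one before it is completed fails the run):
1. the first lid, at the end that the hinges face, is folded down (below 0.3 rad) (value of joint lid1 below 0.3 rad), for 0.1 s.
2. going on along the row, the first three lids are folded down (value of joint each of lid1, lid2, lid3 below 0.3 rad), for 0.1 s.
3. at the end of the row all six lids are folded down (all of step 2 and value of joint each of lid4, lid5, lid6 below 0.3 rad), for 0.1 s.
At the end, for the whole second after the job is handed in: All six lids are shut to within 0.09 rad (about 2.5 mm at the free edge); the rack stands flat and at rest within 25 mm of where it was; the stoppered tubes still stand in it; the bottles, beaker, pot and forceps are within 20 mm of where they were (value of joint each of lid1, lid2, lid3, lid4, lid5, lid6 below 0.09 rad and distance of rack from where it was at the start of the episode below 0.025 m and angle between rack's own z axis and vertical below 0.05 rad and linear speed of rack below 0.02 m/s and angle between each of tube_a, tube_b, tube_c's own z axis and vertical below 0.2 rad and distance of each of diluent_bottle, stain_bottle, beaker, sample_pot, forceps from where it was at the start of the episode below 0.02 m); the robot touches nothing.
It fails at once if the rack is shoved more than 25 mm from its place (distance of rack from where it was at the start of the episode above 0.025 m).
It fails at once if the rack is lifted or tipped (height (world z) of rack above 0.008 m or angle between rack's own z axis and vertical above 0.1 rad).
It fails at once if a stoppered tube is lifted or pulled out of the rack (height (world z) of any of tube_a, tube_b, tube_c above 0.018 m).
It fails at once if a thing standing on the bench beside the rack is moved more than 20 mm (distance of any of diluent_bottle, stain_bottle, beaker, sample_pot, forceps from where it was at the start of the episode above 0.02 m).
It fails at once if the fingers bear on the rack or its vials with more than 30 N (contact force between the arm and rack above 30 N).
It also fails if it takes over 48 s, if anything falls off the work surface, if the arm or the gripper's body presses on something with over 40 N, if the wrist force passes 120 N, or if a joint passes its speed limit or range.

### The arm

A 6-joint arm with a two-finger parallel gripper is mounted at the origin on the work surface. World frame = base frame: x ahead of the robot, y to its left, z up, the work surface at z = 0. Lengths are in m, angles in degrees, forces in N, time in s.
With the tool pointing down it reaches from about 0.325 to 0.85 m from the base axis. Payload 15.5 kg.
Tool frame: the origin (TCP) lies midway between the tips of the shut fingers; the grasp point (between the pads) lies 19 mm behind it; z points along the fingers, y is the line along which they close (so a half turn about z gives the same grasp; the last joint's range is limited). The gripper opens to 91 mm and grips with 3 to 60 N. Pads are 32 mm wide; open, the fingers measure 118 mm over their backs; the gripper's body (76 mm by 178 mm) begins 60 mm behind the grasp point.
Start: joints at [63.054, 28.281, 77.091, -0, 74.628, -5.472], TCP at [0.229, 0.582, 0.214] pointing down, gripper open.
Joint ranges: [-166.48, 166.48], [-47.26, 123.95], [12.59, 153.08], [-70.14, 250.14], [6.76, 159.57], [-176.63, 176.63]. Speed limits (degrees/s): [108.29, 108.29, 147.25, 172.46, 172.46, 172.46].

### API

Orientations are given as a 3x3 rotation matrix whose columns are the frame's x, y, z axes.
In Python, from bench import ctrl gives the robot as it stands. The module is installed in compiled form; this text tells all that it offers. Calls block until the motion is done:
- ctrl.goto(position, orientation): joint-space move of the TCP to a pose.
- ctrl.move_l(position, vel=0.15, ori=None, contact_N=None): straight line of the TCP; ori=None keeps the orientation; vel is the mean speed in m/s. With contact_N (N) it stops when the force on the tool has changed by that much, and returns True; else False.
- ctrl.movej(angles): joint-space move.
- ctrl.command_gripper(opening): opening from 0.0 (shut) to 1.0 (fully open); the grip force is fixed at half the most; returns when the fingers have stopped.
- ctrl.sleep(seconds).
- ctrl.ik(position, orientation): joint angles nearest the present ones, or None.
- ctrl.read_camera(name): name is "scene" or "side" or "wrist"; returns the picture (400x640x3 uint8, blue, green, red); there is no depth.
- ctrl.camera_params(name): a dict with "fx", "fy", "cx", "cy" (pixels), "pose" (4x4, takes a point from camera to world coordinates); the wrist camera has in their place "T_tool_cam" (4x4, takes a point from camera to tool coordinates, whose origin is the TCP and whose axes are the flange's). Camera axes: x right, y up, looking along -z (the intrinsics and any distortion apply to the point x, -y, -z); pixel columns grow to the right and rows downward; lengths in m; the calibration is good to about 2 mm. A picture is of the moment at which its call begins: read the wrist's pose just before it. camera_params takes no time and is no camera call.
A pose or a line that the arm cannot do raises ctrl.MotionError and nothing moves.
- ctrl.sign_off(): hands the job in; it is judged then, once.
Readings, each from a call of its own:
- ctrl.current_t(): time.
- ctrl.current_q(): joint angles.
- ctrl.current_dq(): joint speeds.
- ctrl.current_effort(): joint torques, N m.
- ctrl.current_tool_pos(): TCP position.
- ctrl.current_eef_rot(): TCP orientation.
- ctrl.current_contact_force(): force on the tool from outside, world axes, zero at the start.
- ctrl.current_wrist_torque(): the same for the moment, N m.
- ctrl.current_grip_width(): opening from 0.0 (shut) to 1.0 (fully open).
- ctrl.current_grasp_force(): force on a finger pad.
Only numpy, scipy, OpenCV 4.12 (cv2) and the standard library are available. Lean on these libraries where they do the work, as an engineer would, in place of code of your own. Each camera call takes 0.05 s, during which the arm holds its last target. There are 200 camera calls.

## Working session

There is one attempt and no reset: what is moved stays moved. The work goes in short steps, each a Python script; the robot and the scene stay as the last script left them, time stands still between calls to the robot, and variables do not carry over. Pictures are saved under pics/ and viewed, at most 10 in all, crops included, and the job is handed in when it is done.

```bash
mkdir -p pics; python3 - <<'E'
from bench import ctrl
import cv2
for n in ("scene","side","wrist"):
    im=ctrl.read_camera(n); cv2.imwrite(f"pics/{n}0.png",im)
    p=ctrl.camera_params(n); print(n,p)
print(ctrl.current_t(),ctrl.current_eef_rot())
a=cv2.imread("pics/scene0.png");b=cv2.imread("pics/side0.png")
E
```

```text
scene {'fx': 384.08619079632655, 'fy': 384.08619079632655, 'cx': 319.63365044921295, 'cy': 198.82466215530764, 'pose': array([[ 0.01916701, -0.73223004,  0.68078763,  1.10467039],
       [ 0.99975624,  0.00657318, -0.02107743, -0.01799102],
       [ 0.01095859,  0.68102567,  0.73217754,  0.64462189],
       [ 0.        ,  0.        ,  0.        ,  1.        ]])}
side {'fx': 486.8495061348801, 'fy': 486.8495061348801, 'cx': 326.236773902013, 'cy': 195.41990237033485, 'pose': array([[ 0.98739208,  0.10051793, -0.12228259,  0.46509158],
       [-0.15788829,  0.68064811, -0.71539461, -0.68859473],
       [ 0.01132143,  0.72568196,  0.68793715,  0.71727171],
       [ 0.        ,  0.        ,  0.        ,  1.        ]])}
wrist {'fx': 288.18263420392566, 'fy': 288.18263420392566, 'cx': 319.5129130418729, 'cy': 199.47974092995025, 'T_tool_cam': array([[-1.74992151e-04,  9.58535408e-01,  2.84973406e-01,
         8.00100137e-02],
       [ 9.99999799e-01, -5.92632928e-06,  6.33998502e-04,
        -4.92627651e-04],
       [ 6.09398858e-04,  2.84973459e-01, -9.58535214e-01,
        -1.70014848e-01],
       [ 0.00000000e+00,  0.00000000e+00,  0.00000000e+00,
         1.00000000e+00]])}
0.15 [[-9.30590366e-01  3.66062012e-01 -4.17503061e-04]
 [ 3.66062242e-01  9.30589989e-01 -8.40877389e-04]
 [ 8.07108997e-05 -9.35344503e-04 -9.99999559e-01]]
```

View pics/scene0.png

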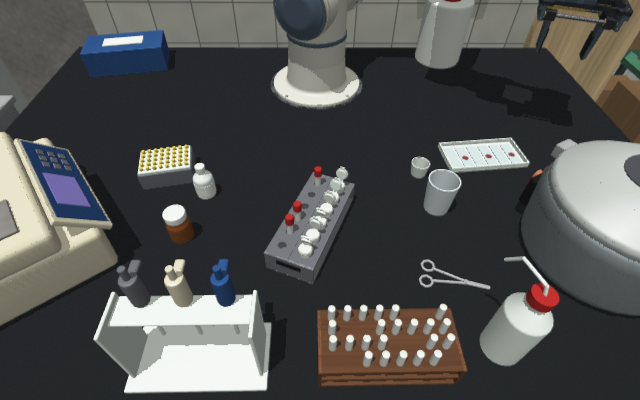

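View pics/side0.png

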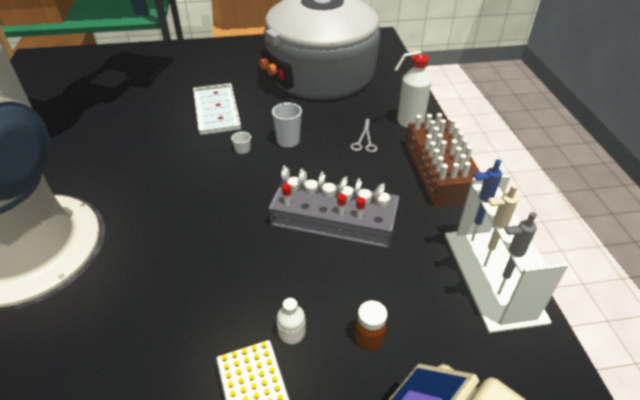

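The scene view shows the rack (about 315,222), with stopper a at (318,172) and b and c at (297,206) and (290,218). The side view has the same stoppers at (287,188), (342,199) and (361,203). The 108/36 mm spacing puts vial_first at the robot end, and the lids stand open there. Next I'll triangulate.

```bash
cat > h.py <<'E'
import cv2, numpy as np
from bench import ctrl
def ray(p,T,uv):
    d=np.array([(uv[0]-p["cx"])/p["fx"],-(uv[1]-p["cy"])/p["fy"],-1.0])
    return T[:3,3],T[:3,:3]@d
def plane(p,T,uv,z):
    o,d=ray(p,T,uv); return o+d*(z-o[2])/d[2]
def tri(rays):
    A=np.zeros((3,3));b=np.zeros(3);
    for o,d in rays:
        d=d/np.linalg.norm(d);M=np.eye(3)-np.outer(d,d);A+=M;b+=M@o
    x=np.linalg.solve(A,b)
    return x,max(np.linalg.norm(np.cross(x-o,d/np.linalg.norm(d))) for o,d in rays)
def red(im,box=None):
    h=cv2.cvtColor(im,cv2.COLOR_BGR2HSV)
    m=(((h[...,0]<8)|(h[...,0]>172))&(h[...,1]>150)&(h[...,2]>70)).astype(np.uint8)
    if box:
        k=np.zeros_like(m);x0,y0,x1,y1=box;k[y0:y1,x0:x1]=1;m*=k
    n,l,s,c=cv2.connectedComponentsWithStats(m)
    return [(c[i],s[i]) for i in range(1,n) if s[i,4]>15]
def project(p,T,P):
    q=np.linalg.inv(T)@np.append(P,1); return p["fx"]*q[0]/-q[2]+p["cx"], p["cy"]-p["fy"]*q[1]/-q[2]
def rackpose(a,b,c):
    # 2D rigid fit of stopper points to rack model
    M=np.array([[-.09,-.026],[.018,-.026],[.054,-.026]]);P=np.array([a,b,c])[:,:2]
    m,p=M.mean(0),P.mean(0);x=M-m;y=P-p
    th=np.arctan2((x[:,0]*y[:,1]-x[:,1]*y[:,0]).sum(),(x*y).sum())
    R=np.array([[np.cos(th),-np.sin(th)],[np.sin(th),np.cos(th)]])
    o=p-R@m; return o,th,R,np.linalg.norm(x@R.T-y,axis=1)
E
python3 - <<'E'
from h import *
ps,pd=ctrl.camera_params("scene"),ctrl.camera_params("side")
s=red(cv2.imread("pics/scene0.png"),(270,160,340,240));d=red(cv2.imread("pics/side0.png"),(270,175,400,215))
print(s,d)
s.sort(key=lambda t:t[0][1]);d.sort(key=lambda t:t[0][0])
pts=[]
for u,v in zip(s,d):
    x,e=tri([ray(ps,ps["pose"],u[0]),ray(pd,pd["pose"],v[0])]);print(x,e);pts.append(x)
o,th,R,r=rackpose(*pts);print(o,np.degrees(th),r)
print("first",o+R@[-.09,.022],"last",o+R@[.09,.022])
im=cv2.imread("pics/scene0.png");im2=cv2.imread("pics/side0.png")
for I,p in((im,ps),(im2,pd)):
    for X in(-.12,.12):
        for Y in(-.05,.05):
            q=o+R@[X,Y];cv2.circle(I,tuple(int(t) for t in project(p,p["pose"],[*q,.05])),2,(0,255,0),-1)
    for k in range(6):
        q=o+R@[-.09+.036*k,.022];cv2.circle(I,tuple(int(round(t)) for t in project(p,p["pose"],[*q,.066])),1,(255,0,255),-1)
big=np.hstack([cv2.resize(im[150:290,250:370],None,fx=3.3,fy=3.3,interpolation=2),cv2.resize(im2[140:280,265:405],(400,462),interpolation=2)])
cv2.imwrite("pics/chk.png",big);print(big.shape)
E
```

```text
[(array([317.61971831, 170.94366197]), array([314, 166,   8,  11,  71], dtype=int32)), (array([296.62337662, 206.        ]), array([293, 201,   8,  11,  77], dtype=int32)), (array([289.01190476, 219.17857143]), array([285, 214,   9,  12,  84], dtype=int32))] [(array([285.86842105, 188.81578947]), array([282, 184,   9,  11,  76], dtype=int32)), (array([341.32      , 198.90666667]), array([338, 194,   8,  11,  75], dtype=int32)), (array([360.11842105, 202.51315789]), array([357, 197,   8,  12,  76], dtype=int32))]
[ 0.50418971 -0.00430159  0.08672871] 0.0006035004859113453
[ 0.60388305 -0.04680901  0.08655272] 0.0005519596784228961
[ 0.63680001 -0.06059119  0.08589835] 0.00040438750043222076
[ 0.59731434 -0.01565104] -23.021363012642844 [0.00014903 0.00025455 0.00011657]
first [0.52308566 0.03979355] last [ 0.6887503  -0.03059983]
(462, 796, 3)
```

View pics/chk.png

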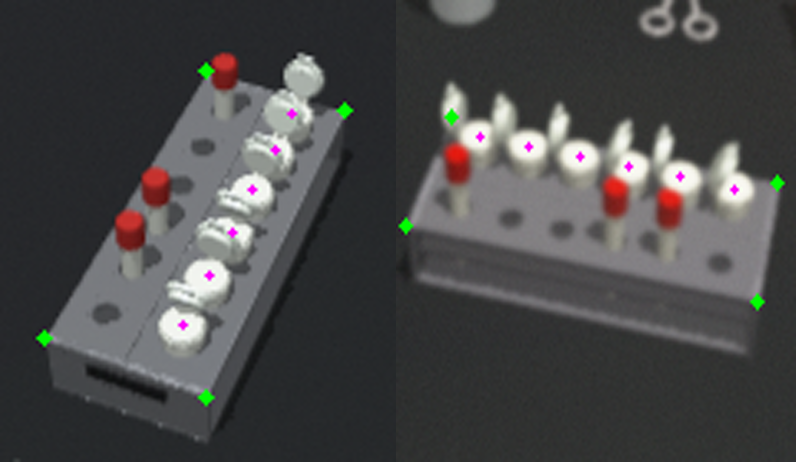

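The fitted rack corners and rim points land on the picture in both views. Stopper height comes out at 86 mm, as expected, with fit residuals below 0.3 mm. The row runs from (0.523,0.040) to (0.689,-0.031). I'll make the first pass with shut fingers just above the shut-lid height.

```bash
cat >> h.py <<'E'
O=np.array([0.59731,-0.01565]);TH=np.radians(-23.02)
RR=np.array([[np.cos(TH),-np.sin(TH)],[np.sin(TH),np.cos(TH)]])
def P(x,z,y=.022): return [*(O+RR@[x,y]),z]
def ori():
    best=None
    for s in(1,-1):
        y=np.array([*(RR[:,0]*s),0]);z=np.array([0,0,-1.]);R=np.c_[np.cross(y,z),y,z]
        q=ctrl.ik(P(-.16,.2),R)
        if q is not None:
            d=np.abs(np.array(q)-ctrl.current_q()).max()
            if best is None or d<best[0]: best=(d,R)
    return best[1]
E
python3 - <<'E'
from h import *
R=ori();ctrl.command_gripper(0.0)
ctrl.goto(P(-.16,.2),R);ctrl.move_l(P(-.16,.0715),vel=.1)
print(ctrl.current_t(),ctrl.current_tool_pos(),ctrl.current_contact_force(),ctrl.current_grip_width())
for x in(-.10,-.064,-.028,.008,.044,.08,.125):
    s=ctrl.move_l(P(x,.0715),vel=.04,contact_N=12)
    print(x,s,ctrl.current_t(),ctrl.current_tool_pos(),ctrl.current_contact_force())
    if s: break
cv2.imwrite("pics/s1.png",ctrl.read_camera("scene"));cv2.imwrite("pics/d1.png",ctrl.read_camera("side"))
E
```

```text
4.975 [0.45892757 0.06719051 0.07191898] [ 0.28329887 -0.56085649  0.12795715] 0.002260809691173623
-0.1 False 6.625 [0.51384802 0.04372904 0.07152179] [-2.52290165 -0.34018159  2.73015401]
-0.064 False 7.675 [0.54693832 0.02965776 0.07149314] [-0.31629131 -0.10626272  0.21815195]
-0.028 False 8.725 [0.57998706 0.01557906 0.0714703 ] [-0.02410857  0.4881924   0.44131728]
0.008 False 9.775 [0.61310052 0.0015369  0.07147761] [-0.13844579 -0.24874899  0.50444549]
0.044 False 10.825 [ 0.64623383 -0.01255788  0.07144329] [-0.709758    0.02724954 -0.45809987]
0.08 False 11.875 [ 0.67934681 -0.02661839  0.07146913] [0.16808626 0.32034633 0.05905025]
0.125 False 13.15 [ 0.72076507 -0.04416765  0.07154059] [ 0.00694889 -0.62494893 -0.21964702]
```

Forces stayed below 4 N all the way along. Next I'll lift clear and check the lids.

```bash
python3 - <<'E'
from h import *
ctrl.move_l(P(.125,.16),vel=.15)
ctrl.goto(P(-.18,.2),ctrl.current_eef_rot())
im=ctrl.read_camera("scene");im2=ctrl.read_camera("side");print(ctrl.current_t())
cv2.imwrite("pics/c2.png",np.hstack([cv2.resize(im[150:290,250:370],None,fx=3.3,fy=3.3,interpolation=2),cv2.resize(im2[140:280,265:405],(400,462),interpolation=2)]))
E
```

```text
15.2667
```

View pics/c2.png

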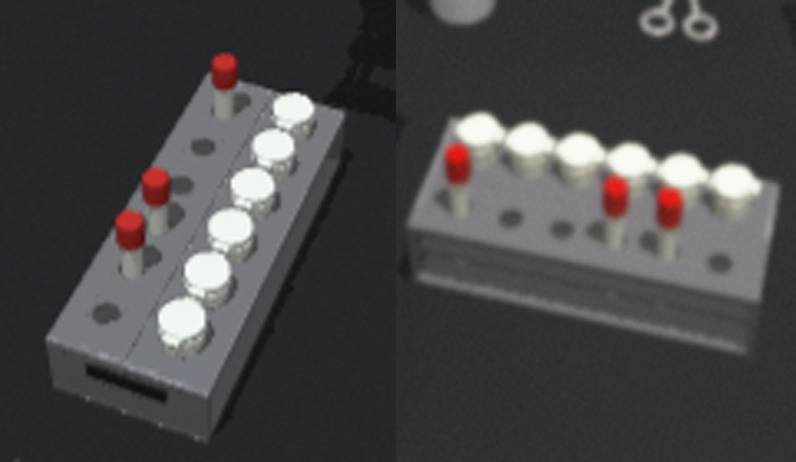

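All six lids are down, and the rack and tubes haven't moved. The lids may still be raised by up to about 0.05 rad, so I'll tap each free edge lightly, which also measures its height.

```bash
python3 - <<'E'
from h import *
for k in range(6):
    x=-.09+.036*k+.010
    ctrl.move_l(P(x,.2 if k==0 else .08),vel=.15) if k==0 else ctrl.move_l(P(x,.078),vel=.08)
    if k==0: ctrl.move_l(P(x,.078),vel=.12)
    s=ctrl.move_l(P(x,.0697),vel=.015,contact_N=4)
    print(k+1,s,ctrl.current_tool_pos()[2],ctrl.current_contact_force()[2],ctrl.current_t())
    ctrl.move_l(P(x,.078),vel=.06)
ctrl.move_l(P(.1,.16),vel=.15)
ctrl.goto(P(-.18,.22),ctrl.current_eef_rot());ctrl.sleep(.5)
im=ctrl.read_camera("scene");im2=ctrl.read_camera("side");print(ctrl.current_t())
cv2.imwrite("pics/c3.png",np.hstack([cv2.resize(im[150:290,250:370],None,fx=3.3,fy=3.3,interpolation=2),cv2.resize(im2[140:280,265:405],(400,462),interpolation=2)]))
E
```

```text
1 True 0.07009671183581889 9.171719615781308 17.7833
2 True 0.07011348992754748 8.117492268745233 19.1917
3 True 0.0701224366605518 7.631794459157046 20.6
4 True 0.070133678642579 7.263866349632395 22.0167
5 True 0.07015110182373571 7.32673204707087 23.4333
6 True 0.07018996035973632 7.262823536985721 24.85
27.55
```

View pics/c3.png

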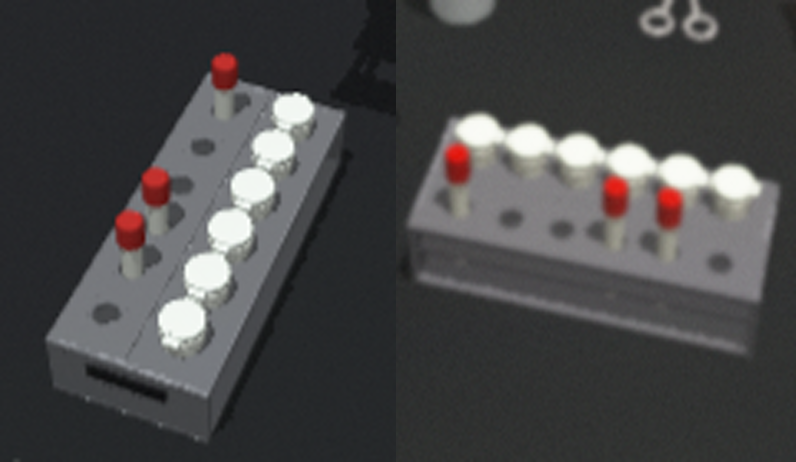

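Each lid stopped the finger at 70.1–70.2 mm, which is the flat-shut height. The picture shows the rack, tubes and forceps in place and the arm clear.

```bash
python3 -c "
from bench import ctrl
print(ctrl.sign_off())"
```

```text
the job is handed in; nothing more can be done
None
```

All six lids are shut flat (70.1–70.2 mm at the free edge), the rack and tubes are in place in the last pictures, and the job was handed in at about 28 s; the sign-off gave no verdict.

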